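# Fold the bit rack down and shut the drill case

## Task

Put the drill-bit case away: with the lid still wide open, push the upright bit rack (the flap along the front of the case) down until it lies flat inside, then push the lid over and press it fully shut on top of it. Do not pick anything up: leave the things in and around the case where they are.

Things in the scene. Friction and masses are not known exactly. Their poses are not given: they have to be found in the camera images.
- case: Open sheet-steel drill-bit case, fixed to the bench, 180 mm (its x) by 250 mm (its y) by 62 mm high, walls 4 mm. Origin at the centre of its underside, z up. Front (flap side) at -x, lid hinge along the rear rim at +x; +x points roughly to the robot's left. A 44 mm high divider at x = 12 mm parts the front half (under the flap, empty) from the rear half (loose things).
- flap (a joint): Hinge angle of the bit rack, a plate 86 mm long (hinge to free edge), 226 mm wide, 6 mm thick. 0 = flat inside the case, plain face up at z = 53 mm (9 mm below the rim); 1.57 = upright; stop at 1.85. Starts at 1.4 to 1.75. Folds inward, towards the lid hinge (+x). Stiff hinge (0.15 N m): stays at any angle.
- flap_edge (a point): Middle of the flap's free edge, on its plain outer (front) face, 86 mm from the hinge axis. Drill bits and holders stick out up to 16 mm on the other face, towards the lid.
- flap_hinge (a point): Middle of the flap's hinge axis, which runs along the case's y just inside its front wall, at (-83, 0, 50) mm in the case frame; the plate's mid-plane passes through it.
- lid (a joint): Hinge angle of the lid, a flat sheet 188 mm long (hinge to free edge), 258 mm wide, 5 mm thick, with a 14 mm turned-down rim on its inner side. 0 = shut, outer face at z = 67 mm; 1.57 = upright; starts leaning back beyond upright at 1.65 to 1.9; stop at 2.05. Closes towards the front (-x). Stiff hinge (0.55 N m): stays at any angle, so it must be pushed all the way.
- lid_edge (a point): Middle of the lid's free edge, on its outer face (the face away from the inside of the case); 188 mm from the hinge axis.
- lid_hinge (a point): Middle of the lid's hinge axis, which runs along the case's y on its rear rim, at (92.5, 0, 62) mm in the case frame; the outer face of the lid lies 5 mm outside it.
- tape: Loose tape measure, 56 x 62 x 34 mm, in the rear half of the case; leave it. Origin under its centre.
- tin: Loose round tin, 48 mm diameter, 36 mm high, in the rear half of the case; leave it. Origin under its centre.
- offcut: Loose wood offcut, 110 x 55 x 35 mm, on the bench beyond the case's far end; leave it. Origin under its centre.
- screwdriver: Loose screwdriver, 200 mm long, handle about 30 mm thick, lying on the bench between the robot and the case; leave it. Long axis along its x.
- mug: Loose mug, 80 mm diameter, 85 mm high, on the bench in front of the flap or behind the lid, whichever the jar does not take; leave it. Origin under its centre.
- jar: Loose jar, 70 mm diameter, 85 mm high, on the bench behind the lid or in front of the flap; leave it. Origin under its centre.
- glue: Loose glue bottle, 60 mm diameter, 170 mm high, on the left side of the bench; leave it. Origin under its centre.

How it is judged:
By the outcome, as a careful person would: the job done as asked, in the order asked, and still so for the second after the job is handed in, with the robot touching nothing.
It also fails if it takes over 53 s, if anything falls off the work surface, if the arm or the gripper's body presses on something with over 40 N, if the wrist force passes 120 N, or if a joint passes its speed limit or range.

## Robot

A 6-joint arm with a two-finger parallel gripper is mounted at the origin on the work surface. World frame = base frame: x ahead of the robot, y to its left, z up, the work surface at z = 0. Lengths are in mm, angles in rad, forces in N, time in s.
With the tool pointing down it reaches from about 350 to 875 mm from the base axis. Payload 4.2 kg.
Tool frame: the origin (TCP) lies midway between the tips of the shut fingers; the grasp point (between the pads) lies 19 mm behind it (arm.tcp_to_grasp is the distance from the TCP to the grasp point, in mm); z points along the fingers, y is the line along which they close (so a half turn about z gives the same grasp; the last joint's range is limited). The gripper opens to 85 mm and grips with 20 to 120 N. Pads are 22 mm wide; open, the fingers measure 114 mm over their backs; the gripper's body (76 mm by 85 mm) begins 54 mm behind the grasp point. The pads swing forward as they close: fully open they stand 13 mm farther back than shut.
Start: joints at [1.457, 0.385, 0.008, 0, -1.194, -0.259], TCP at [227.607, 582.06, 231.312] pointing down, gripper open.
Joint ranges: [-3.14, 3.14], [-1.21, 2.06], [-1.07, 1.41], [-3.16, 2.05], [-2.99, -0.16], [-3.1, 3.1]. Speed limits (rad/s): [2.79, 2.79, 3.14, 3.14, 3.14, 3.14].

## Interface

Orientations are given as a unit quaternion [x, y, z, w].
In Python, from bench import arm, imaging, job, models gives the robot as it stands.
- The arm moves only by the tool arm_command, never from a script. Its argument "rows" is a list of rows, each an object with "grip": the opening, from 0 (shut) to 1 (fully open); "linear": the shift along the tool's x, y, z in mm, a list of three; "rot": the turn, a rotation vector about the tool's x, y, z in rad, a list of three. In form: [{"grip": grip, "linear": [tx, ty, tz], "rot": [rx, ry, rz]}, ...]. A call has 1 to 10 rows; each row is the pose to reach, as a shift and turn from the pose commanded when the call began, along the tool's axes at that moment; what a row does not reach only later rows make up. A row lasts 1/8 s, in which the tool goes at most 62.5 mm and 10.7 degrees, less where a joint would pass 70% of its speed; a pose out of reach is approached as far as the arm can. A call with a gripper value outside its range is refused whole. The fingers move at their own pace and stop on an object; the grip force is fixed at half the most. Time passes only in rows, so rows that repeat a pose let the fingers close. It gives the time, the measured TCP pose, the force, the opening and the grip force at its end, in the units of the state.
- arm.read_state(): the state, without advancing time (a new reading comes with each control period).
- imaging.get_image(name): name is "side" or "top" or "wrist"; returns a dict with "frame" (400x640x3 uint8, red, green, blue), "fx", "fy", "cx", "cy" (pixels), "k1" (the pictures are not rectified: a ray, as slopes to the right and down, at radius r is drawn at 1 + k1 r^2 times it, then the intrinsics apply), "extrinsics" (4x4, takes a point from world to camera coordinates); the wrist camera has in their place "T_tool_cam" (4x4, takes a point from camera to tool coordinates, whose origin is the TCP and whose axes are the flange's). Camera axes: x right, y down, z forward; pixel columns grow to the right and rows downward; lengths in mm; the calibration is good to about 2 mm. A picture is of the moment at which its call begins: read the wrist's pose just before it. There is no depth.
- job.job_done(): hands the job in; it is judged then, once.
Trained networks look in a picture, given as the dict that the camera call returned (one of the last four; its "shot" number tells which), for a name from the list of things; names that differ only in an ending like _2 or _b are one class to them, and where a whole thing is asked for, a point or a joint stands for the part that bears it (a point fixed in the world has none). Each returns a list of dicts, best first, with "score" (0 to 1); they miss things now and then, are a little off and sometimes report something else, mostly with a low value. They report only what shows in the picture. A call takes as long as a camera call.
- models.spot_in(picture, query): "rect" ([left, top, right, bottom] in pixels, round what is visible of it).
- models.tip_of(picture, query): "pixel" ([column, row] in pixels: a listed point, or the origin of a listed thing).
The state is a dict: "clock": time; "joints": joint angles; "joint_vel": joint speeds; "joint_efforts": joint torques, N m; "position": TCP position; "ee_rot": TCP orientation; "contact_force": force on the tool from outside, world axes, zero at the start; "wrist_torque": the same for the moment, N m; "gripper_width": finger opening in mm; "grasp_force": force on a finger pad.
Only numpy, scipy, OpenCV 4.12 (cv2) and the standard library are available. Lean on these libraries where they do the work, as an engineer would, in place of code of your own. Each camera call takes 0.05 s, during which the arm holds its last target. There are 200 camera calls.

## Working session

There is one attempt and no reset: what is moved stays moved. The work goes in short steps, Python scripts to look and compute and a tool call to move; the robot and the scene stay as the last step left them, time stands still between calls to the robot, and variables do not carry over. Pictures are saved under pics/ and viewed, at most 10 in all, crops included, and the job is handed in when it is done.

Besides the shell and the picture viewer there is one more tool, called after ">>>" by a JSON object that holds its "op" and its "data", one argument or row to a line. arm_command: Moves the arm, as the interface text tells. Its arguments: {"type":"object","properties":{"rows":{"type":"array"}},"required":["rows"]}

```bash
mkdir -p pics; ls; cat > h.py <<'E'
import numpy as np, cv2
from bench import arm, imaging, job, models
from scipy.spatial.transform import Rotation as R
def ray(p,px):
    K=np.array([[p["fx"],0,p["cx"]],[0,p["fy"],p["cy"]],[0,0,1]],float)
    # drawn = s*(1+k1 r^2)
    u=cv2.undistortPoints(np.array([[px]],float),K,np.array([p["k1"],0,0,0,0],float))[0,0]
    d=np.array([u[0],u[1],1.0]); E=np.array(p["extrinsics"])
    Rm=E[:3,:3]; t=E[:3,3]
    return -Rm.T@t, Rm.T@d/np.linalg.norm(d)
def tri(rs):
    A=sum(np.eye(3)-np.outer(d,d) for o,d in rs); b=sum((np.eye(3)-np.outer(d,d))@o for o,d in rs)
    x=np.linalg.solve(A,b); return x,[np.linalg.norm(np.cross(x-o,d)) for o,d in rs]
def onz(r,z): o,d=r; return o+d*(z-o[2])/d[2]
def proj(p,X):
    E=np.array(p["extrinsics"]);c=E[:3,:3]@np.asarray(X,float)+E[:3,3];s=c[:2]/c[2];s=s*(1+p["k1"]*(s@s))
    return np.array([p["fx"]*s[0]+p["cx"],p["fy"]*s[1]+p["cy"]])
def save(p,n): cv2.imwrite("pics/"+n+".png",p["frame"][:,:,::-1])
E
python3 - <<'E'
from h import *
np.set_printoptions(precision=1,suppress=True)
s=arm.read_state(); print(s["clock"],s["position"],s["ee_rot"])
P={n:imaging.get_image(n) for n in("side","top")}
for n,p in P.items():
    save(p,n+"0"); print(n,"cam pos",ray(p,(320,200)))
for q in["flap_edge","flap_hinge","lid_edge","lid_hinge","case","mug","jar","glue","tape","tin","screwdriver","offcut"]:
    rs=[]
    for n,p in P.items():
        t=models.tip_of(p,q)
        if t: print(q,n,np.array(t[0]["pixel"]),round(t[0]["score"],2)); rs.append(ray(p,t[0]["pixel"]))
    if len(rs)==2: print("   ->",*tri(rs))
E
```

```text
pics
0.0 [227.4 581.5 230.2] [ 1.  -0.2 -0.   0. ]
side cam pos (array([ 432.8, -721.2,  805.1]), array([ 0.1,  0.8, -0.6]))
top cam pos (array([ 435.8,  114.9, 1549.2]), array([ 0.1, -0. , -1. ]))
flap_edge side [331.9 230.1] 0.74
flap_edge top [367.7 206.8] 0.81
   -> [557.2 -43.  134.2] [np.float64(1.817243232995653), np.float64(1.8172432329955073)]
flap_hinge side [329.6 249.4] 0.69
flap_hinge top [360.2 213.3] 0.66
   -> [548.9 -28.1  58.2] [np.float64(7.061320404138011), np.float64(7.0613204041380095)]
lid_edge side [322.3 132.8] 0.58
lid_edge top [287.6 196. ] 0.75
   -> [579.9 188.  239.2] [np.float64(0.2439622102340862), np.float64(0.2439622102343145)]
lid_hinge side [260.1 230.6] 0.71
lid_hinge top [305.8 200.4] 0.8
   -> [493.3 129.   20.1] [np.float64(95.83123900148644), np.float64(95.83123900148668)]
case side [327.1 241.7] 0.94
case top [335.4 208.2] 0.59
   -> [563.3  47.3   6.2] [np.float64(0.017675898204837184), np.float64(0.0176758982048199)]
mug top [239.5 165. ] 0.91
jar side [315.1 328.2] 0.56
jar top [409. 230.] 0.98
   -> [ 491.6 -190.5   -1.7] [np.float64(2.2239839902953182), np.float64(2.2239839902954155)]
glue side [261.1 155.3] 0.9
glue top [203.7 253.2] 0.6
   -> [424.7 473.5   2.6] [np.float64(0.24722641853774371), np.float64(0.2472264185378209)]
tape side [310.8 228.2] 0.88
tape top [316.9 220.7] 0.72
   -> [527.4 107.4   2.8] [np.float64(3.2674523925984165), np.float64(3.2674523925985546)]
tin side [357.8 221.7] 0.58
tin top [320.1 179.8] 0.69
   -> [654.7  95.3  15. ] [np.float64(0.5420817072730109), np.float64(0.5420817072730031)]
screwdriver side [257.5 230.5] 0.69
screwdriver top [309.4 257. ] 0.86
   -> [399.6 133.3  -4.4] [np.float64(8.186424595533966), np.float64(8.18642459553397)]
offcut side [407.8 229.9] 0.83
offcut top [327.7 142.1] 0.8
   -> [784.5  67.7 -12.8] [np.float64(0.16397627044084367), np.float64(0.163976270440998)]
```

View pics/side0.png

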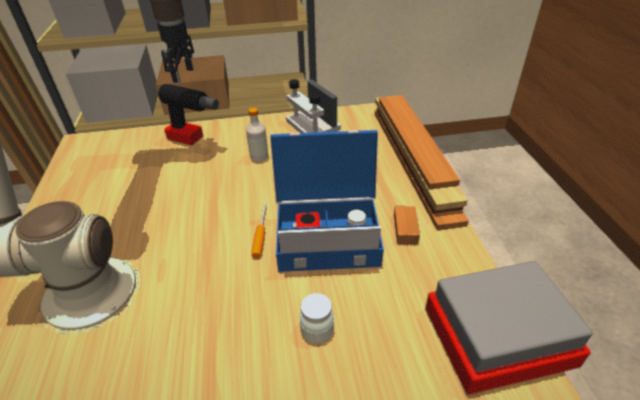

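View pics/top0.png

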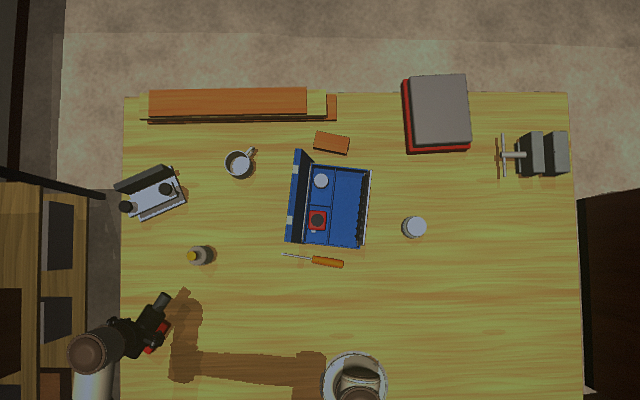

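The side view shows the case near (328,240), the flap upright at row ~238, the lid leaning back behind it (top edge at row 132), and the jar in front at (317,318). In the top view the lid edge is at column ~288, the mug at (240,163) behind the lid, and the jar at (414,227).

```bash
cat > fit.py <<'E'
from h import *
from scipy.optimize import least_squares
np.set_printoptions(precision=2,suppress=True)
def pts(v):
    x,y,w,f,l=v; Rz=R.from_euler('z',w).as_matrix(); o=np.array([x,y,0])
    W=lambda c:o+Rz@np.array(c,float)
    F=lambda r,n,yy:W([-83+r*np.cos(f)-n*np.sin(f),yy,50+r*np.sin(f)+n*np.cos(f)])
    L=lambda r,n,yy:W([92.5-r*np.cos(l)+n*np.sin(l),yy,62+r*np.sin(l)+n*np.cos(l)])
    return dict(case=W([0,0,0]),flap_edge=F(86,3,0),flap_hinge=W([-83,0,50]),lid_edge=L(188,5,0),lid_hinge=W([92.5,0,62])),W,F,L
def fit(P,v0):
    obs=[]
    for p in P.values():
        for q in["flap_edge","flap_hinge","lid_edge","lid_hinge","case"]:
            t=models.tip_of(p,q)
            if t and t[0]["score"]>.4: obs.append((p,q,np.array(t[0]["pixel"])))
    f=lambda v:np.concatenate([proj(p,pts(v)[0][q])-px for p,q,px in obs])
    s=least_squares(f,v0,loss="soft_l1",f_scale=2,x_scale=[10,10,.1,.1,.1])
    for (p,q,px),e in zip(obs,f(s.x).reshape(-1,2)): print(q,e)
    return s.x
def draw(p,v):
    im=p["frame"][:,:,::-1].copy(); _,W,F,L=pts(v)
    for ps,c in(([W([a*90,b*125,62]) for a,b in((-1,-1),(1,-1),(1,1),(-1,1))],(0,255,255)),
      ([F(0,3,-113),F(86,3,-113),F(86,3,113),F(0,3,113)],(0,255,0)),([L(0,5,-129),L(188,5,-129),L(188,5,129),L(0,5,129)],(255,0,255))):
        cv2.polylines(im,[(16*np.array([proj(p,X) for X in ps])).astype(np.int32)],True,c,1,cv2.LINE_AA,4)
    return im
E
python3 - <<'E'
from fit import *
s=arm.read_state(); print(R.from_quat(s["ee_rot"]).as_matrix(), s["ee_rot"])
P={n:imaging.get_image(n) for n in("side","top")}
v=fit(P,[563,47,1.47,1.6,1.82]); print(v)
np.save("v.npy",v)
print({k:a for k,a in pts(v)[0].items()})
c=[cv2.resize(draw(P[n],v)[a:b,x:y],None,fx=3,fy=3) for n,a,b,x,y in(("side",120,280,255,395),("top",140,255,270,390))]
h=max(i.shape[0] for i in c); c=[cv2.copyMakeBorder(i,0,h-i.shape[0],0,0,0) for i in c]
cv2.imwrite("pics/fit.png",np.hstack(c))
t=models.tip_of(P["top"],"mug")[0]["pixel"]; print("mug",onz(ray(P["top"],t),0))
E
```

```text
[[ 0.93 -0.36  0.  ]
 [-0.36 -0.93  0.  ]
 [ 0.   -0.   -1.  ]] [ 0.98 -0.19  0.   -0.  ]
flap_edge [-0.31  0.12]
flap_hinge [ 0.89 -0.71]
lid_edge [ 2.28 -2.95]
lid_hinge [1.28 0.78]
case [-3.33  1.2 ]
flap_edge [ 21.87 -49.99]
flap_hinge [-0.07  0.23]
lid_edge [0.52 1.19]
lid_hinge [-1.65  3.14]
case [-1.77  0.87]
[564.04  53.73   1.44  -0.11   1.75]
{'case': array([564.04,  53.73,   0.  ]), 'flap_edge': array([564.41,  56.52,  43.57]), 'flap_hinge': array([553.02, -28.53,  50.  ]), 'lid_edge': array([581.34, 182.91, 246.22]), 'lid_hinge': array([576.32, 145.42,  62.  ])}
mug [699.4  354.32   0.  ]
```

View pics/fit.png

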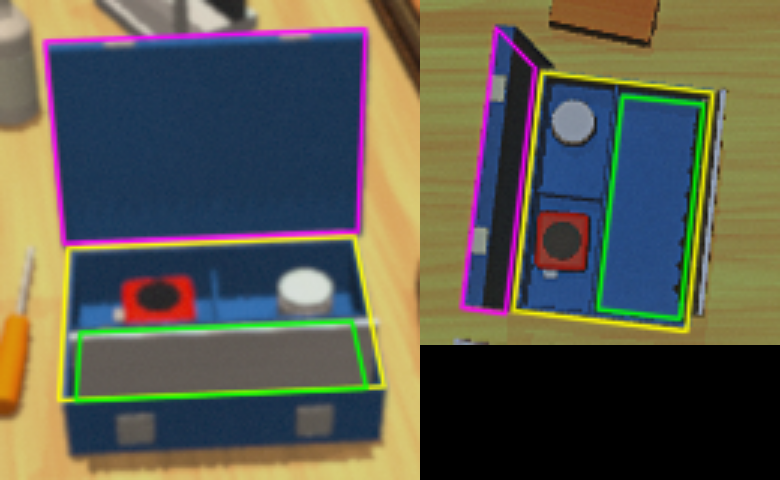

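The overlay shows the case rim and lid fit well (rim corners within about 1 cm). The fitted flap angle is wrong because the second flap_edge detection was an outlier. The first triangulation, flap edge at (557,-43,134), gives a flap angle of about 1.7, which fits the given range.

```bash
cat > go.py <<'E'
from fit import *
v=np.load("v.npy"); yaw=v[2]; W=pts(v)[1]
def plan(targets,toolx=None):
    s=arm.read_state(); M=R.from_quat(s["ee_rot"]); p=np.array(s["position"])
    if toolx is not None:
        z=np.array([0,0,-1.]); x=np.array([np.cos(toolx),np.sin(toolx),0]); T=np.column_stack([x,np.cross(z,x),z])
        print("rot",(M.inv()*R.from_matrix(T)).as_rotvec())
    print("t",s["clock"],"pos",p,"F",np.array(s["contact_force"]))
    for t in targets: print(np.round(t,0),"->",np.round(M.inv().apply(np.array(t)-p),0))
E
python3 - <<'E'
from go import *
plan([[227,582,330],[430,180,340],W([-145,0,300]),W([-145,0,112])],yaw+np.pi)
E
```

```text
rot [-0.   -0.    1.33]
t 1.95 pos [227.6  582.06 231.32] F [-0.5   0.83 -0.55]
[227 582 330] -> [ -1.   0. -99.]
[430 180 340] -> [ 335.  301. -109.]
[545. -90. 300.] -> [540. 510. -69.]
[545. -90. 112.] -> [540. 510. 119.]
```

>>> {"op": "arm_command", "data": {
  "rows": [
    {"grip": 0, "linear": [0, 0, -55], "rot": [0, 0, 0]},
    {"grip": 0, "linear": [0, 0, -105], "rot": [0, 0, 0]},
    {"grip": 0, "linear": [335, 300, -110], "rot": [0, 0, 1.33]},
    {"grip": 0, "linear": [335, 300, -110], "rot": [0, 0, 1.33]},
    {"grip": 0, "linear": [335, 300, -110], "rot": [0, 0, 1.33]},
    {"grip": 0, "linear": [335, 300, -110], "rot": [0, 0, 1.33]},
    {"grip": 0, "linear": [335, 300, -110], "rot": [0, 0, 1.33]},
    {"grip": 0, "linear": [335, 300, -110], "rot": [0, 0, 1.33]},
    {"grip": 0, "linear": [335, 300, -110], "rot": [0, 0, 1.33]},
    {"grip": 0, "linear": [335, 300, -110], "rot": [0, 0, 1.33]}
  ]
}}

```text
clock: 3.2
position: [431.1, 177.8, 341.7]
ee_rot: [-0.657, 0.754, -0.0, 0.0]
contact_force: [-0.0, 0.7, 0.0]
gripper_width: 0.0
grasp_force: 0.0
```

```bash
python3 - <<'E'
from go import *
plan([W([-145,0,300]),W([-145,0,112])],yaw+np.pi)
E
```

```text
rot [-0.  0. -0.]
t 3.2 pos [431.14 177.78 341.73] F [-0.02  0.67  0.04]
[545. -90. 300.] -> [ 250. -149.   42.]
[545. -90. 112.] -> [ 250. -149.  230.]
```

>>> {"op": "arm_command", "data": {
  "rows": [
    {"grip": 0, "linear": [250, -150, 42], "rot": [0, 0, 0]},
    {"grip": 0, "linear": [250, -150, 42], "rot": [0, 0, 0]},
    {"grip": 0, "linear": [250, -150, 42], "rot": [0, 0, 0]},
    {"grip": 0, "linear": [250, -150, 42], "rot": [0, 0, 0]},
    {"grip": 0, "linear": [250, -150, 42], "rot": [0, 0, 0]},
    {"grip": 0, "linear": [250, -150, 230], "rot": [0, 0, 0]},
    {"grip": 0, "linear": [250, -150, 230], "rot": [0, 0, 0]},
    {"grip": 0, "linear": [250, -150, 230], "rot": [0, 0, 0]},
    {"grip": 0, "linear": [250, -150, 230], "rot": [0, 0, 0]}
  ]
}}

```text
clock: 4.32
position: [542.7, -86.6, 106.9]
ee_rot: [-0.659, 0.752, 0.004, -0.005]
contact_force: [0.2, -0.1, 0.3]
gripper_width: 0.1
grasp_force: 0.0
```

```bash
python3 - <<'E'
from go import *
for n in("side","top"):
    p=imaging.get_image(n); save(p,n+"1")
a=cv2.imread("pics/side1.png")[100:300,230:430];b=cv2.imread("pics/top1.png")[110:310,250:450]
cv2.imwrite("pics/m1.png",cv2.resize(np.hstack([a,b]),None,fx=2,fy=2,interpolation=cv2.INTER_CUBIC))
r=65;h=11
T=[]
for a in [1.7,1.45,1.2,.95,.7,.45,.2,0]:
    T.append(W([-83+r*np.cos(a)-3*np.sin(a)-h*np.sin(a)**.5,0,50+r*np.sin(a)+3*np.cos(a)]))
plan(T,yaw+np.pi)
E
```

```text
rot [-0. -0.  0.]
t 4.425 pos [547.73 -86.53 112.84] F [-0.89 -0.23  1.97]
[550. -51. 114.] -> [-36.   2.  -1.]
[552. -35. 115.] -> [-52.   2.  -2.]
[554. -18. 112.] -> [-68.   2.   1.]
[556.  -3. 105.] -> [-84.   2.   8.]
[558.  10.  94.] -> [-97.   2.  19.]
[560.  21.  81.] -> [-108.    2.   32.]
[561.  29.  66.] -> [-116.    2.   47.]
[562.  36.  53.] -> [-123.    2.   60.]
```

View pics/m1.png

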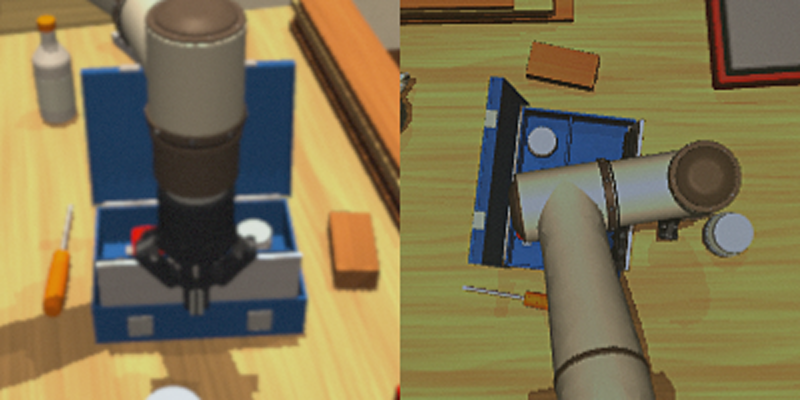

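The flap is upright, with the fingers just in front of its middle at crop (197,290). The arm's upper links reach over the case towards the lid, so I'll check their height first.

```bash
python3 - <<'E'
from go import *
P={n:imaging.get_image(n) for n in("side","top")}
print("wrist cap", tri([ray(P["side"],(327,107)),ray(P["top"],(402,198))]))
print(arm.read_state()["joints"])
E
python3 -c "
import cv2;a=cv2.imread('pics/side1.png')[0:300,100:500];cv2.imwrite('pics/s1.png',cv2.resize(a,None,fx=2,fy=2))"
```

```text
wrist cap (array([545.79, -85.98, 457.57]), [np.float64(1.2743893995031899), np.float64(1.2743893995032176)])
[ 0.14  0.38 -0.33  0.   -0.86 -0.27]
```

View pics/s1.png

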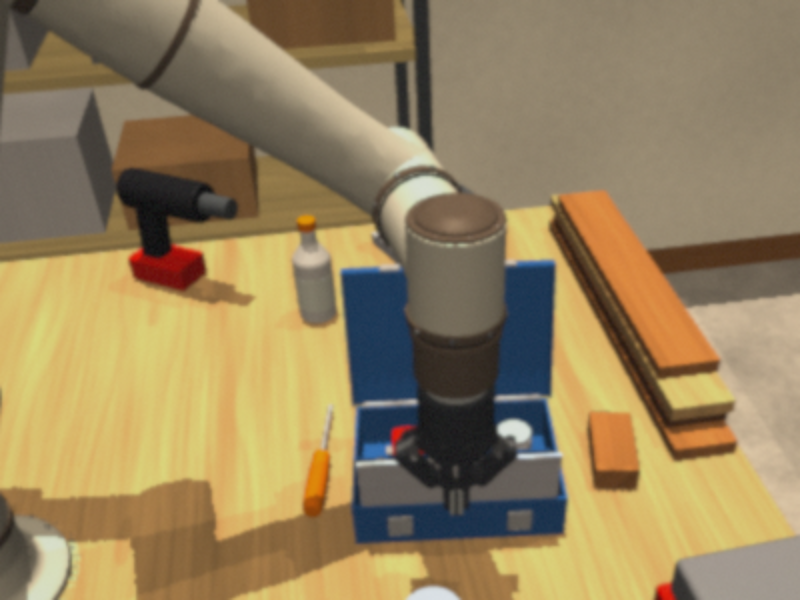

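The wrist cap is at z≈458, which is 345 above the TCP. The horizontal link's underside is then about 245 above the TCP, so with the flap flat it sits near z 298 and clears the lid edge at 250. I'll push the flap most of the way.

>>> {"op": "arm_command", "data": {
  "rows": [
    {"grip": 0, "linear": [-36, 2, -1], "rot": [0, 0, 0]},
    {"grip": 0, "linear": [-52, 2, -2], "rot": [0, 0, 0]},
    {"grip": 0, "linear": [-68, 2, 1], "rot": [0, 0, 0]},
    {"grip": 0, "linear": [-84, 2, 8], "rot": [0, 0, 0]},
    {"grip": 0, "linear": [-97, 2, 19], "rot": [0, 0, 0]},
    {"grip": 0, "linear": [-104, 2, 28], "rot": [0, 0, 0]},
    {"grip": 0, "linear": [-108, 2, 34], "rot": [0, 0, 0]},
    {"grip": 0, "linear": [-108, 2, 34], "rot": [0, 0, 0]}
  ]
}}

```text
clock: 5.52
position: [557.4, 20.4, 76.1]
ee_rot: [-0.659, 0.752, 0.001, -0.001]
contact_force: [0.6, 0.0, 0.7]
gripper_width: 0.1
grasp_force: 0.0
```

```bash
python3 - <<'E'
from go import *
for n in("side","top"):
    p=imaging.get_image(n); save(p,n+"2")
a=cv2.imread("pics/side2.png")[60:300,210:410];b=cv2.imread("pics/top2.png")[90:330,240:440]
cv2.imwrite("pics/m2.png",cv2.resize(np.hstack([a,b]),None,fx=2,fy=2,interpolation=cv2.INTER_CUBIC))
plan([W([-18,0,66]),W([-15,0,54]),W([-15,0,51])],yaw+np.pi)
E
```

```text
rot [ 0. -0.  0.]
t 5.625 pos [557.75  20.22  76.83] F [0.52 0.02 0.24]
[562.  36.  66.] -> [-16.  -2.  11.]
[562.  39.  54.] -> [-19.  -2.  23.]
[562.  39.  51.] -> [-19.  -2.  26.]
```

View pics/m2.png

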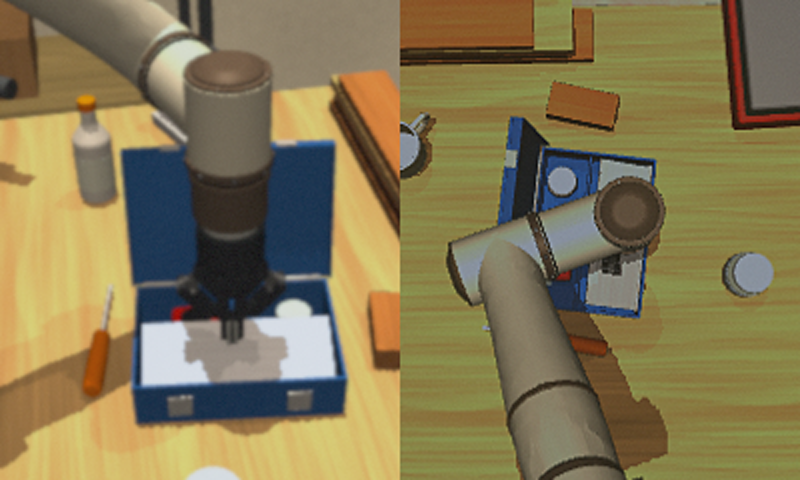

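The flap is folded most of the way in (plate at crop (240,350)), and the jar, mug and lid haven't moved. Next I press it flat.

>>> {"op": "arm_command", "data": {
  "rows": [
    {"grip": 0, "linear": [-10, -2, 8], "rot": [0, 0, 0]},
    {"grip": 0, "linear": [-14, -2, 15], "rot": [0, 0, 0]},
    {"grip": 0, "linear": [-16, -2, 21], "rot": [0, 0, 0]},
    {"grip": 0, "linear": [-16, -2, 25], "rot": [0, 0, 0]},
    {"grip": 0, "linear": [-16, -2, 25], "rot": [0, 0, 0]},
    {"grip": 0, "linear": [-16, -2, 25], "rot": [0, 0, 0]}
  ]
}}

```text
clock: 6.38
position: [562.5, 36.5, 53.1]
ee_rot: [-0.659, 0.752, -0.0, 0.0]
contact_force: [-2.1, 1.2, 7.0]
gripper_width: -0.2
grasp_force: 3.0
```

>>> {"op": "arm_command", "data": {
  "rows": [
    {"grip": 0, "linear": [0, 0, 2], "rot": [0, 0, 0]},
    {"grip": 0, "linear": [0, 0, 3], "rot": [0, 0, 0]},
    {"grip": 0, "linear": [0, 0, 3], "rot": [0, 0, 0]}
  ]
}}

```text
clock: 6.75
position: [562.6, 36.5, 52.9]
ee_rot: [-0.659, 0.752, -0.0, 0.0]
contact_force: [-7.3, 1.6, 21.8]
gripper_width: 0.2
grasp_force: 10.9
```

The flap is at its stop: z 52.9 against the stated 53, with the force rising sharply. Next I lift and look at the lid from above.

```bash
python3 - <<'E'
from go import *
plan([W([-18,0,340]),W([185,0,340]),W([185,0,210])],yaw+np.pi)
E
```

```text
rot [-0.  0.  0.]
t 6.75 pos [562.63  36.48  52.86] F [-7.27  1.63 21.81]
[562.  36. 340.] -> [   1.    1. -287.]
[589. 237. 340.] -> [-202.    0. -287.]
[589. 237. 210.] -> [-202.    0. -157.]
```

>>> {"op": "arm_command", "data": {
  "rows": [
    {"grip": 0, "linear": [0, 0, -60], "rot": [0, 0, 0]},
    {"grip": 0, "linear": [0, 0, -120], "rot": [0, 0, 0]},
    {"grip": 0, "linear": [0, 0, -180], "rot": [0, 0, 0]},
    {"grip": 0, "linear": [0, 0, -240], "rot": [0, 0, 0]},
    {"grip": 0, "linear": [0, 0, -290], "rot": [0, 0, 0]},
    {"grip": 0, "linear": [-205, 0, -290], "rot": [0, 0, 0]},
    {"grip": 0, "linear": [-205, 0, -290], "rot": [0, 0, 0]},
    {"grip": 0, "linear": [-205, 0, -290], "rot": [0, 0, 0]},
    {"grip": 0, "linear": [-205, 0, -290], "rot": [0, 0, 0]},
    {"grip": 0, "linear": [-205, 0, -290], "rot": [0, 0, 0]}
  ]
}}

```text
clock: 8.0
position: [589.2, 240.2, 338.2]
ee_rot: [-0.66, 0.752, 0.0, -0.001]
contact_force: [-0.3, 0.0, 0.7]
gripper_width: 0.3
grasp_force: 0.0
```

```bash
python3 - <<'E'
from go import *
P={}
for n in("side","top"):
    P[n]=p=imaging.get_image(n); save(p,n+"3")
a=P["side"]["frame"][60:300,210:410,::-1];b=P["top"]["frame"][90:330,240:440,::-1]
cv2.imwrite("pics/m3.png",cv2.resize(np.hstack([a,b]),None,fx=2,fy=2,interpolation=cv2.INTER_CUBIC))
rs=[]
for n,p in P.items():
    t=models.tip_of(p,"lid_edge")
    if t: print(n,t[0]); rs.append(ray(p,t[0]["pixel"]))
if len(rs)==2: print(tri(rs))
T=[W([185,0,210])]
r=155;h=11
for a in [1.8,1.55,1.35,1.15,.95,.75,.55,.35,.2,.1,0]:
    T.append(W([92.5-r*np.cos(a)+5*np.sin(a)+h*np.sin(a)**.5,0,62+r*np.sin(a)+5*np.cos(a)]))
plan(T,yaw+np.pi)
E
```

```text
side {'pixel': [324.1, 130.5], 'score': 0.62}
top {'pixel': [288.3, 194.3], 'score': 0.85}
(array([583.92, 185.61, 246.59]), [np.float64(0.40652670828744925), np.float64(0.40652670828777543)])
rot [-0.  0. -0.]
t 8.2 pos [589.43 237.74 339.77] F [-0.09 -0.59 -0.35]
[589. 237. 210.] -> [  1.   1. 130.]
[583. 196. 212.] -> [ 42.   1. 128.]
[578. 158. 217.] -> [ 80.   1. 123.]
[574. 127. 214.] -> [111.   1. 125.]
[570.  98. 206.] -> [142.   1. 134.]
[566.  70. 191.] -> [169.   1. 149.]
[563.  45. 171.] -> [194.   1. 168.]
[560.  25. 147.] -> [215.   1. 192.]
[558.   9. 120.] -> [231.   1. 220.]
[557.   1.  98.] -> [239.   1. 242.]
[556.  -4.  82.] -> [244.   1. 257.]
[556.  -8.  67.] -> [248.   1. 273.]
```

View pics/m3.png

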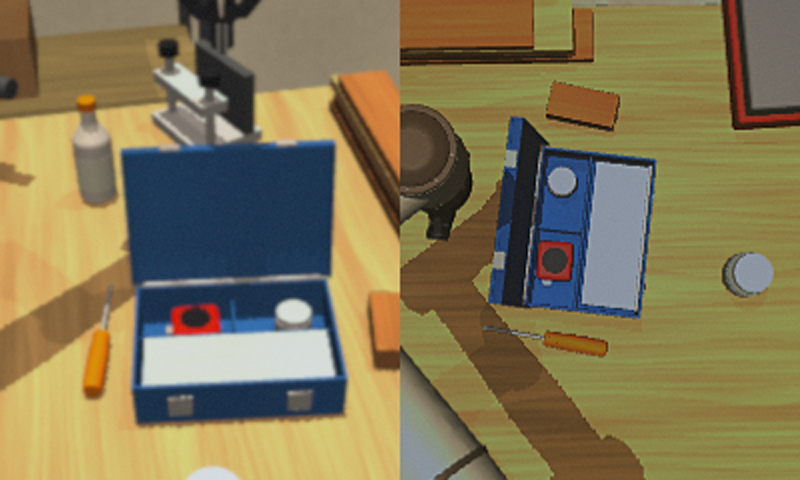

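The flap lies flat (crop (240,355)), the tape and tin are in place, and the lid is untouched. Next I go down behind the lid and push it over.

>>> {"op": "arm_command", "data": {
  "rows": [
    {"grip": 0, "linear": [0, 0, 60], "rot": [0, 0, 0]},
    {"grip": 0, "linear": [0, 0, 120], "rot": [0, 0, 0]},
    {"grip": 0, "linear": [15, 0, 130], "rot": [0, 0, 0]},
    {"grip": 0, "linear": [42, 0, 128], "rot": [0, 0, 0]},
    {"grip": 0, "linear": [62, 0, 125], "rot": [0, 0, 0]},
    {"grip": 0, "linear": [80, 0, 123], "rot": [0, 0, 0]},
    {"grip": 0, "linear": [96, 0, 123], "rot": [0, 0, 0]},
    {"grip": 0, "linear": [111, 0, 125], "rot": [0, 0, 0]},
    {"grip": 0, "linear": [127, 0, 129], "rot": [0, 0, 0]},
    {"grip": 0, "linear": [142, 0, 134], "rot": [0, 0, 0]}
  ]
}}

```text
clock: 9.45
position: [571.0, 97.4, 205.4]
ee_rot: [-0.659, 0.752, -0.0, 0.0]
contact_force: [1.7, 1.1, 2.2]
gripper_width: 0.1
grasp_force: 1.5
```

```bash
python3 - <<'E'
from go import *
P={}
for n in("side","top"):
    P[n]=p=imaging.get_image(n)
a=P["side"]["frame"][60:300,210:410,::-1];b=P["top"]["frame"][90:330,240:440,::-1]
cv2.imwrite("pics/m4.png",cv2.resize(np.hstack([a,b]),None,fx=2,fy=2,interpolation=cv2.INTER_CUBIC))
T=[];r=155;h=11
for a in [.95,.75,.55,.35,.2,.1,0]:
    T.append(W([92.5-r*np.cos(a)+5*np.sin(a)+h*np.sin(a)**.5,0,62+r*np.sin(a)+5*np.cos(a)]))
plan(T,yaw+np.pi)
E
```

```text
rot [ 0. -0. -0.]
t 9.55 pos [569.43  96.36 204.05] F [-0.29  0.34 -0.55]
[566.  70. 191.] -> [27. -0. 13.]
[563.  45. 171.] -> [51. -0. 33.]
[560.  25. 147.] -> [72. -1. 57.]
[558.   9. 120.] -> [88. -1. 84.]
[557.   1.  98.] -> [ 96.  -1. 107.]
[556.  -4.  82.] -> [100.  -1. 122.]
[556.  -8.  67.] -> [105.  -1. 137.]
```

View pics/m4.png

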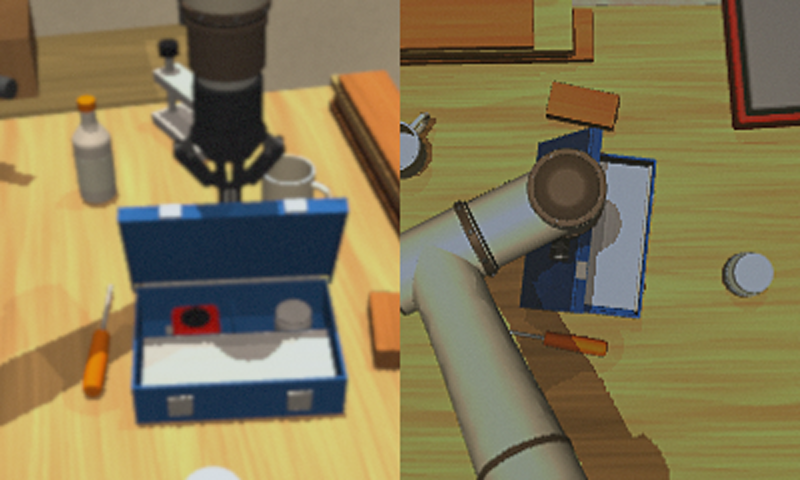

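The lid is tilted well forward, at about 1 rad, with the fingers behind it and everything else undisturbed. I'll keep going to shut.

>>> {"op": "arm_command", "data": {
  "rows": [
    {"grip": 0, "linear": [14, 0, 6], "rot": [0, 0, 0]},
    {"grip": 0, "linear": [27, 0, 13], "rot": [0, 0, 0]},
    {"grip": 0, "linear": [51, 0, 33], "rot": [0, 0, 0]},
    {"grip": 0, "linear": [72, 0, 57], "rot": [0, 0, 0]},
    {"grip": 0, "linear": [88, 0, 84], "rot": [0, 0, 0]},
    {"grip": 0, "linear": [97, 0, 107], "rot": [0, 0, 0]},
    {"grip": 0, "linear": [103, 0, 120], "rot": [0, 0, 0]},
    {"grip": 0, "linear": [106, 0, 130], "rot": [0, 0, 0]},
    {"grip": 0, "linear": [108, 0, 137], "rot": [0, 0, 0]},
    {"grip": 0, "linear": [108, 0, 138], "rot": [0, 0, 0]}
  ]
}}

```text
clock: 10.8
position: [556.3, -8.8, 67.1]
ee_rot: [-0.659, 0.752, 0.0, -0.0]
contact_force: [0.1, -0.9, 3.1]
gripper_width: -0.0
grasp_force: 1.2
```

>>> {"op": "arm_command", "data": {
  "rows": [
    {"grip": 0, "linear": [0, 0, 2], "rot": [0, 0, 0]},
    {"grip": 0, "linear": [0, 0, 4], "rot": [0, 0, 0]},
    {"grip": 0, "linear": [0, 0, 4], "rot": [0, 0, 0]},
    {"grip": 0, "linear": [0, 0, 4], "rot": [0, 0, 0]}
  ]
}}

```text
clock: 11.3
position: [556.5, -8.8, 67.0]
ee_rot: [-0.66, 0.752, -0.001, -0.0]
contact_force: [-7.3, 0.6, 18.8]
gripper_width: -0.3
grasp_force: 9.5
```

The lid is firmly shut: z 67.0 against the stated 67, holding at 19 N. Now I back off upwards and check.

>>> {"op": "arm_command", "data": {
  "rows": [
    {"grip": 0, "linear": [0, 0, -40], "rot": [0, 0, 0]},
    {"grip": 0, "linear": [0, 0, -100], "rot": [0, 0, 0]},
    {"grip": 0, "linear": [0, 0, -160], "rot": [0, 0, 0]},
    {"grip": 0, "linear": [-100, 0, -220], "rot": [0, 0, 0]},
    {"grip": 0, "linear": [-150, 0, -220], "rot": [0, 0, 0]},
    {"grip": 0, "linear": [-200, 0, -220], "rot": [0, 0, 0]},
    {"grip": 0, "linear": [-200, 0, -220], "rot": [0, 0, 0]},
    {"grip": 0, "linear": [-200, 0, -220], "rot": [0, 0, 0]}
  ]
}}

```text
clock: 12.3
position: [582.6, 191.1, 282.9]
ee_rot: [-0.66, 0.751, 0.0, -0.0]
contact_force: [0.3, -0.5, 0.1]
gripper_width: -0.0
grasp_force: 0.0
```

```bash
python3 - <<'E'
from go import *
P={n:imaging.get_image(n) for n in("side","top")}
a=P["side"]["frame"][60:300,210:410,::-1];b=P["top"]["frame"][90:330,240:440,::-1]
cv2.imwrite("pics/m5.png",cv2.resize(np.hstack([a,b]),None,fx=2,fy=2,interpolation=cv2.INTER_CUBIC))
rs=[ray(p,models.tip_of(p,"lid_edge")[0]["pixel"]) for p in P.values()]
print(tri(rs),W([-95.5,0,67]),arm.read_state()["contact_force"])
E
```

```text
Traceback (most recent call last):
IndexError: list index out of range
```

View pics/m5.png

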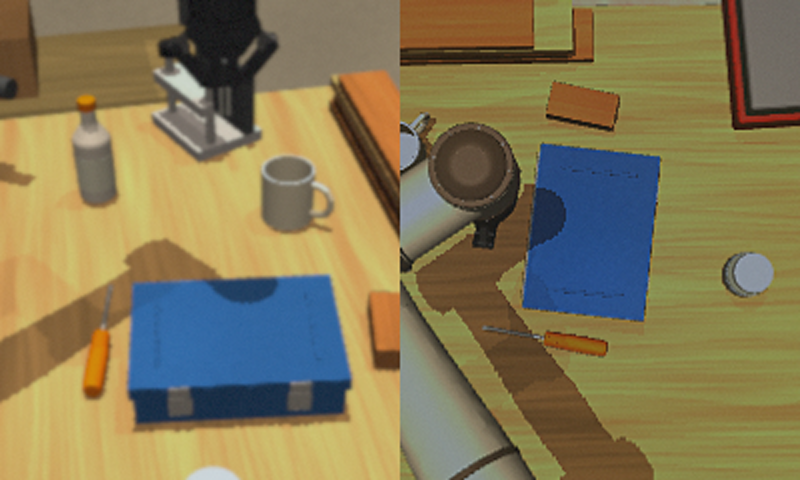

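The lid lies flat and shut on the case (crop (240,340)), the robot is clear, and the loose things around the case are where they were.

```bash
python3 -c "
from bench import job; print(job.job_done())"
```

```text
the job is handed in; nothing more can be done
None
```

The job is handed in: the rack was pushed flat first, then the lid was pressed fully shut on top of it; I picked nothing up, and the arm ended clear of everything, about 12 s in.

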